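# Stand the rinsed spotting tiles to drain

### The job

Clear the draining rack first: put the two sample pots that were left on it into the small grey tray. Then take every white spotting tile off the lane stand, where the ribs leave no room beside it, by sliding it out over the stand's open edge and gripping the end that overhangs, and lean each one on the draining rack: lower short edge on the base behind the front lip, resting back against the rail, side by side and square to the rack. Leave the beaker, the dropper bottle and the tall pot where they are.

Things in the scene. Friction and masses are not known exactly. Their poses are not given: they have to be found in the camera images.
- stand: grey lane stand, fixed, yaw varies: deck 244 (x) by 240 mm (y), top 60 mm above the table; origin on the table under its centre. Four ribs 10 mm wide, 10 mm high along y at x = -117, -39, 39, 117 mm, from y = -120 to 110 mm: three lanes 68 mm wide at x = -78, 0, 78 mm. Open edge at y = +120 mm.
- stand_edge (a point): middle of the top of the stand's open edge (stand x = 0, y = 120, z = 60 mm); its axes are the stand's
- rack: draining rack, fixed, yaw varies: aluminium base 100 (x) by 346 mm (y), 8 mm thick; origin on the table under its centre. The lip along its -x side (facing the stand) has its inner face at x = -42 mm and its top 20 mm above the table. Three tiles fit side by side, e.g. at y = -92, 0, 92 mm.
- rack_rail (a point): middle of the rack's rail (rack x = 26, y = 0, z = 58 mm; its axes are the rack's): a round steel bar of 10 mm diameter along y, on a post at each end (y = -168 and 168 mm). A tile with its lower edge against the lip and its underside on the rail slopes about 42 degrees, rising to +x; its origin is then near x = 12, z = 51 mm in the rack's frame.
- tray: small grey tray behind the rack, fixed: 110 mm (x) by 170 mm (y), rim 16 mm high, walls and floor 4 mm thick; origin on the table under its centre
- beaker: clear beaker, 90 mm across, 110 mm high, loose, to be left alone; origin at the centre of its underside
- dropper: amber dropper bottle with a red cap, 30 mm across, 85 mm high, loose, to be left alone; origin at the centre of its underside
- pot_tall: tall lidded pot, 42 mm across, 75 mm high, standing on the table, loose, to be left alone; origin at the centre of its underside
- tile1: white ceramic spotting tile, 130 (its x) by 60 (y) by 8 mm thick (z, dimples on the +z face), 120 to 195 g, loose, may be absent; origin at the centre of its underside. Starts flat in the first (x = -78 mm) lane, long side along it, its end 9 to 47 mm short of the open edge. Tiles are alike; either end may go down, either face up.
- tile2: white ceramic spotting tile, 130 (its x) by 60 (y) by 8 mm thick (z, dimples on the +z face), 120 to 195 g, loose, may be absent; origin at the centre of its underside. Starts flat in the middle (x = 0) lane, long side along it, its end 9 to 47 mm short of the open edge. Tiles are alike; either end may go down, either face up.
- tile3: white ceramic spotting tile, 130 (its x) by 60 (y) by 8 mm thick (z, dimples on the +z face), 120 to 195 g, loose, may be absent; origin at the centre of its underside. Starts flat in the third (x = 78 mm) lane, long side along it, its end 9 to 47 mm short of the open edge. Tiles are alike; either end may go down, either face up.
- pot1: lidded frosted sample pot, cylinder of diameter 46 mm and height 46 mm, 42 to 84 g, loose, standing on the base of the rack between lip and rail; origin at the centre of its underside, z up its axis
- pot1_mid (a point): middle of pot1, 23 mm above its underside
- pot2: lidded frosted sample pot, cylinder of diameter 46 mm and height 46 mm, 42 to 84 g, loose, standing on the base of the rack between lip and rail; origin at the centre of its underside, z up its axis
- pot2_mid (a point): middle of pot2, 23 mm above its underside

How it is judged:
By the outcome, as a careful person would: the job done as asked, in the order asked, and still so for the second after the job is handed in, with the robot touching nothing.
Of tile1, tile2, tile3 only 2 to 3 are there at a start; the rules pass over those that are not, and their reading is None.
At some moment in a run one of pot1, pot2 may be knocked a few centimetres aside while the robot is not near it.
Once in a run the grip may slacken for a moment while it holds something.
It also fails if it takes over 210 s, if anything falls off the work surface, if the arm or the gripper's body presses on something with over 40 N, if the wrist force passes 120 N, or if a joint passes its speed limit or range.

### The arm

A 6-joint arm with a two-finger parallel gripper is mounted at the origin on the work surface. World frame = base frame: x ahead of the robot, y to its left, z up, the work surface at z = 0. Lengths are in m, angles in rad, forces in N, time in s.
With the tool pointing down it reaches from about 0.3 to 0.875 m from the base axis. Payload 6.4 kg.
Tool frame: the origin (TCP) lies between the finger pads; the fingertips stand 8 mm ahead of it and the grasp point (between the pads) lies 11 mm behind it; z points along the fingers, y is the line along which they close (so a half turn about z gives the same grasp; the last joint's range is limited). The gripper opens to 88 mm and grips with 3 to 60 N. Pads are 18 mm wide; open, the fingers measure 123 mm over their backs; the gripper's body (75 mm by 187 mm) begins 45 mm behind the grasp point.
Start: joints at [1.035, 0.181, 1.607, -0, 1.354, -0.206], TCP at [0.186, 0.544, 0.247] pointing down, gripper open.
Joint ranges: [-2.99, 2.99], [-0.89, 2.07], [0.3, 2.58], [-1.14, 4.28], [0, 2.63], [-3.12, 3.12]. Speed limits (rad/s): [2.57, 2.57, 3.01, 3.14, 3.14, 3.14].

### API

Orientations are given as [roll, pitch, yaw] about the fixed x, y, z axes, in that order (R = Rz(yaw) Ry(pitch) Rx(roll)).
In Python, from cell import env gives the robot as it stands.
- The arm moves only by the shell command python3 jog.py 'ROWS' [FORCE]. ROWS is 1 to 5 rows, parted by semicolons, with the numbers parted by commas; each row has 5 numbers: the finger opening in m, then dx, dy, dz in m, then a turn about the tool's z in rad; each row shifts and turns the commanded pose from where the row before left it, along the tool's axes as they then stand; what a row does not reach is not made up. A row lasts 1/8 s, in which the tool goes at most 0.0625 m and 0.188 rad, less where a joint would pass 70% of its speed; a pose out of reach is approached as far as the arm can. The fingers move at their own pace and stop on an object; FORCE is the grip in N (left out, the last holds). Time passes only in rows, so rows that do not move let the fingers close. It prints the time, the measured TCP pose, the force, the opening and the grip force at its end. Input that does not fit is refused with a message, and nothing moves.
- env.observe(): the state, without advancing time (a new reading comes with each control period).
- env.grab_frame(name): name is "scene" or "side" or "wrist"; returns a dict with "img" (400x640x3 uint8, blue, green, red), "intrinsics" (3x3 intrinsics, pixels), "k1" (the pictures are not rectified: a ray, as slopes to the right and down, at radius r is drawn at 1 + k1 r^2 times it, then the intrinsics apply), "eye" and "rotation" of the camera in the world; the wrist camera has in their place "mount" (4x4, takes a point from camera to tool coordinates, whose origin is the TCP and whose axes are the flange's). Camera axes: x right, y up, looking along -z (the intrinsics and any distortion apply to the point x, -y, -z); pixel columns grow to the right and rows downward; lengths in m; the calibration is good to about 2 mm. A picture is of the moment at which its call begins: read the wrist's pose just before it. There is no depth.
- env.close_job(): hands the job in; it is judged then, once.
The state is a dict: "t": time; "joint_pos": joint angles; "joint_vel": joint speeds; "effort": joint torques, N m; "tool_pos": TCP position; "tcp_rot": TCP orientation; "contact_force": force on the tool from outside, world axes, zero at the start; "moment": the same for the moment, N m; "opening": finger opening in m; "gripper_force": force on a finger pad.
Only numpy, scipy, OpenCV 4.12 (cv2) and the standard library are available. Lean on these libraries where they do the work, as an engineer would, in place of code of your own. Each camera call takes 0.05 s, during which the arm holds its last target. There are 200 camera calls.

## Working session

There is one attempt and no reset: what is moved stays moved. The work goes in short steps, Python scripts to look and compute and a shell command to move; the robot and the scene stay as the last step left them, time stands still between calls to the robot, and variables do not carry over. Pictures are saved under pics/ and viewed, at most 14 in all, crops included, and the job is handed in when it is done.

```bash
ls; mkdir -p pics
python3 - <<'E'
from cell import env
import cv2,numpy as np
o=env.observe();print(o)
for n in("scene","side"):
    f=env.grab_frame(n);cv2.imwrite(f"pics/{n}0.png",f["img"]);print(n,f["intrinsics"],f["k1"],f["eye"],f["rotation"])
f=env.grab_frame("wrist");cv2.imwrite("pics/w0.png",f["img"]);print(f["mount"],f["intrinsics"],f["k1"])
E
```

```text
cell.py
jog.py
pics
{'t': 0.0, 'joint_pos': array([ 1.03469982e+00,  1.81533999e-01,  1.60800736e+00,  4.54644870e-05,
        1.35375726e+00, -2.06290931e-01]), 'joint_vel': array([ 0.00085641,  0.00010895, -0.00096964,  0.00105411, -0.00238943,
        0.00279259]), 'effort': array([-1.22721431e-03, -4.33851922e+01, -3.41854727e+01,  6.99419877e-02,
        3.84074100e-02, -1.15435846e-04]), 'tool_pos': array([0.1859184 , 0.54357457, 0.24581438]), 'tcp_rot': array([-3.13993196e+00, -3.92872943e-04,  2.81177692e+00]), 'contact_force': array([ 0.68627151, -0.07500662, -0.41521471]), 'moment': array([ 0.01100112,  0.03243863, -0.0156677 ]), 'gripper_force': 0.0, 'opening': 0.08852600990687964}
scene [[491.4839389   0.        314.4841265]
 [  0.        491.4839389 192.3765135]
 [  0.          0.          1.       ]] -0.14715660829948185 [1.45037082 0.65271607 0.69894213] [ 1.00016772 -0.01653893  2.16446299]
side [[387.36774896   0.         317.92273243]
 [  0.         387.36774896 196.05059805]
 [  0.           0.           1.        ]] -0.016862671541151012 [ 0.34337303 -0.47085956  0.48998754] [ 0.9830064   0.02060009 -0.4505399 ]
[[ 2.22894641e-04  9.54093823e-01  2.99507808e-01  7.83072389e-02]
 [ 9.99999904e-01 -9.97019375e-05 -4.26598617e-04  3.49875472e-05]
 [-3.77153597e-04  2.99507874e-01 -9.54093754e-01 -1.36777877e-01]
 [ 0.00000000e+00  0.00000000e+00  0.00000000e+00  1.00000000e+00]] [[336.36748069   0.         322.88491711]
 [  0.         336.36748069 194.00169003]
 [  0.           0.           1.        ]] -0.05678686528782522
```

View pics/scene0.png

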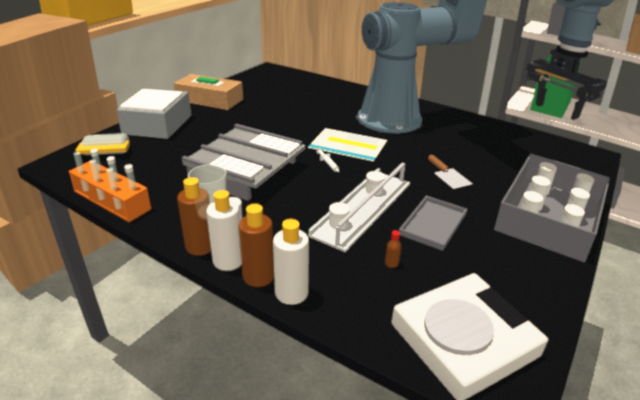

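View pics/side0.png

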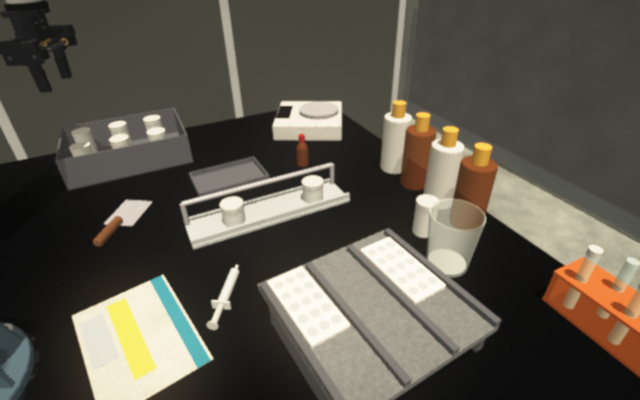

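The scene view shows the stand at (245,160) with tiles in two lanes. The rack is at (360,205) with two pots, the tray at (435,222) and the dropper at (393,250). The tall pot and beaker stand at the stand's far end, and the open edge faces the rack. I'll enlarge to read the corners.

```bash
cat > h.py <<'E'
import numpy as np,cv2
from scipy.spatial.transform import Rotation as R
from scipy.optimize import least_squares
def cam(f,o=None):
    if "mount" in f:
        T=np.eye(4);T[:3,:3]=R.from_euler('xyz',o["tcp_rot"]).as_matrix();T[:3,3]=o["tool_pos"];T=T@np.array(f["mount"])
    else:
        T=np.eye(4);r=np.array(f["rotation"]);T[:3,:3]=R.from_euler('xyz',r).as_matrix() if r.size==3 else r;T[:3,3]=f["eye"]
    return dict(T=T,K=np.array(f["intrinsics"]),k=f["k1"])
def proj(c,P):
    p=(np.atleast_2d(P)-c["T"][:3,3])@c["T"][:3,:3]
    s=np.c_[p[:,0],-p[:,1]]/-p[:,2:];s=s*(1+c["k"]*(s**2).sum(1))[:,None]
    return s*[c["K"][0,0],c["K"][1,1]]+c["K"][:2,2]
def onplane(c,uv,z):
    def g(q):return (proj(c,[q[0],q[1],z])-uv).ravel()
    s=cv2.undistortPoints(np.array([[uv]],float),c["K"],np.array([c["k"],0,0,0.]))[0,0]
    d=c["T"][:3,:3]@[s[0],-s[1],-1];e=c["T"][:3,3];return e+d*(z-e[2])/d[2]
def place(p,L):  # p=x,y,yaw ; L local points
    L=np.atleast_2d(L).astype(float);C,S=np.cos(p[2]),np.sin(p[2])
    return np.c_[p[0]+C*L[:,0]-S*L[:,1],p[1]+S*L[:,0]+C*L[:,1],L[:,2]]
def fit(obs,p0): # obs list of (cam,local,uv)
    f=lambda p:np.concatenate([(proj(c,place(p,L))-uv).ravel() for c,L,uv in obs])
    r=least_squares(f,p0,x_scale=[.1,.1,.1],loss='soft_l1');return r.x,f(r.x).reshape(-1,2)
E
python3 - <<'E'
import cv2
a=cv2.imread('pics/side0.png')[150:390,180:500];cv2.imwrite('pics/sideC.png',cv2.resize(a,(800,600),interpolation=cv2.INTER_CUBIC))
a=cv2.imread('pics/scene0.png')[110:290,175:415+0];cv2.imwrite('pics/sceneC.png',cv2.resize(a,(800,600),interpolation=cv2.INTER_CUBIC))
E
```

```text
(no output)
```

View pics/sideC.png

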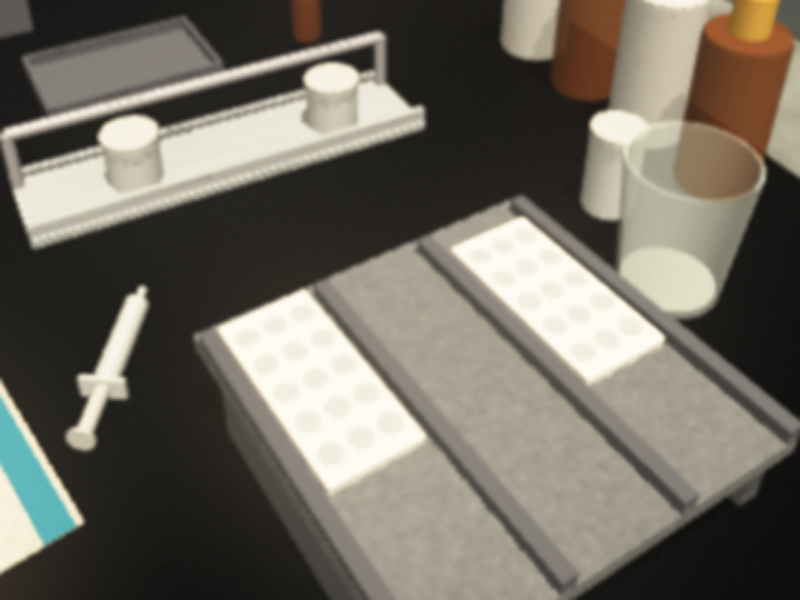

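View pics/sceneC.png

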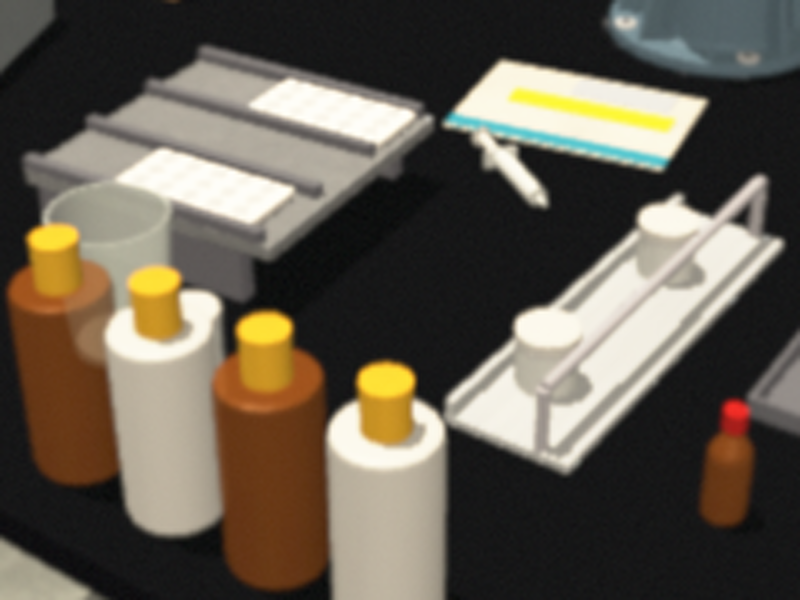

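The crops show tiles in the two outer lanes (tile1 and tile3) with the middle lane empty. The ribs stop short of the edge that faces the rack, so that is the open edge. Next I fit the poses.

```bash
cat >> h.py <<'E'
import json
E
python3 - <<'E'
from h import *
from cell import env
o=env.observe()
cs={n:cam(env.grab_frame(n)) for n in("scene","side")};import pickle;pickle.dump(cs,open('cams.pkl','wb'))
S=lambda u,v:np.array([175+u*.3,110+v*.3]);D=lambda u,v:np.array([180+u/2.5,150+v/2.5])
sc,sd=cs["scene"],cs["side"]
ob=[(sc,[-.122,.12,.06],S(434,120)),(sc,[.122,.12,.06],S(268,250)),(sc,[-.117,-.12,.07],S(203,48)),(sc,[.117,-.12,.07],S(29,156)),
(sd,[-.122,.12,.06],D(197,340)),(sd,[.122,-.12,.06],D(795,448)),(sd,[.117,.11,.07],D(518,200)),(sd,[.039,-.12,.07],D(690,497)),(sd,[-.039,-.12,.07],D(570,575))]
p0=np.r_[onplane(sc,S(240,130),.06)[:2],-.3]
ps,r=fit(ob,p0);print("stand",ps,r.round(1).tolist())
ob=[(sd,[-.05,.173,0],D(36,247)),(sd,[-.05,-.173,0],D(425,128)),(sd,[.026,.168,.058],D(10,133)),(sd,[.026,-.168,.058],D(381,37)),
(sc,[.05,.173,.008],S(783,240)),(sc,[.05,-.173,.004],S(567,470)),(sc,[.026,.168,.058],S(760,180)),(sc,[.026,-.168,.058],S(545,388))]
best=None
for y0 in(0.8,1.6,2.4,-1.6):
    q=fit(ob,np.r_[onplane(sc,S(610,330),.03)[:2],y0])
    if best is None or abs(q[1]).sum()<abs(best[1]).sum():best=q
pr,r=best;print("rack",pr,r.round(1).tolist())
inv=lambda p,w:(lambda d:np.array([np.cos(p[2])*d[0]+np.sin(p[2])*d[1],-np.sin(p[2])*d[0]+np.cos(p[2])*d[1]]))(np.array(w)[:2]-p[:2])
for n,c,uv in(("potA",sd,D(129,133)),("potA",sc,S(668,217)),("potB",sd,D(331,77)),("potB",sc,S(547,325))):
    w=onplane(c,uv,.054);print(n,w,inv(pr,w)*1e3)
for n,c,uvs in(("t1",sd,[D(219,325),D(305,291),D(425,440),D(332,490)]),("t1",sc,[S(413,110),S(380,143),S(287,80),S(250,105)]),("t3",sd,[D(453,247),D(523,218),D(664,342),D(590,382)]),("t3",sc,[S(294,188),S(255,222),S(165,150),S(118,182)])):
    print(n,[(inv(ps,onplane(c,u,.068))*1e3).round(0).tolist() for u in uvs])
for c,uvs in((sd,[D(22,60),D(187,17),D(222,65)]),(sc,[(418,197),(467,209),(435,246),(401,226)])):
    print("tray",[onplane(c,u,.016)[:2].round(3).tolist() for u in uvs])
for c,u in((sd,D(308,38)),(sc,(393,267))): print("drop",onplane(c,u,0))
print("tallpot",onplane(sd,D(620,128),.075)); print("beaker",onplane(sd,D(693,165),.11))
E
```

```text
stand [ 0.5640544  -0.16488189  0.08275878] [[-0.7, -0.4], [-0.8, -0.3], [-0.7, 0.3], [-1.2, -0.2], [-1.8, -3.3], [1.2, -4.4], [-0.5, -1.6], [0.0, 0.4], [-0.9, 0.8]]
rack [0.53618089 0.19421596 1.58227107] [[-0.9, -0.1], [-0.2, -0.6], [-1.5, 0.0], [-0.7, -1.0], [-0.9, 0.8], [-0.6, 0.5], [-0.7, 1.0], [-1.0, 0.8]]
potA [0.45646751 0.1787619  0.054     ] [-14.53837295  79.88545935]
potA [0.45125508 0.1814897  0.054     ] [-11.75093996  85.06624825]
potB [0.63553528 0.18114428 0.054     ] [-14.21086266 -99.19785774]
potB [0.63210591 0.18235327 0.054     ] [-12.96259589 -95.78258424]
t1 [[-109.0, 109.0], [-51.0, 107.0], [-51.0, -23.0], [-107.0, -23.0]]
t1 [[-114.0, 106.0], [-50.0, 113.0], [-107.0, -18.0], [-51.0, -18.0]]
t3 [[50.0, 92.0], [107.0, 91.0], [105.0, -39.0], [49.0, -39.0]]
t3 [[48.0, 95.0], [105.0, 99.0], [50.0, -30.0], [110.0, -29.0]]
tray [[0.406, 0.408], [0.578, 0.418], [0.577, 0.307]]
tray [[0.426, 0.296], [0.404, 0.421], [0.589, 0.41], [0.565, 0.314]]
drop [0.68353948 0.34333632 0.        ]
drop [0.68934869 0.35679716 0.        ]
tallpot [ 0.78264324 -0.01786295  0.075     ]
beaker [ 0.76004173 -0.11156464  0.11      ]
```

```bash
cat > goto.py <<'E'
# usage: goto.py x y z yaw -> remaining turn, and shift in tool axes AFTER the turn
import sys;from cell import env;import numpy as np
from scipy.spatial.transform import Rotation as R
x,y,z,w=map(float,sys.argv[1:5]);o=env.observe();a=o["tcp_rot"];s=(w-a[2]+np.pi)%(2*np.pi)-np.pi
d=R.from_euler('xyz',[np.pi,0,w]).inv().apply(np.array([x,y,z])-o["tool_pos"])
print("turn(tool)",round(-s,4),"shift after turn",d.round(4),"open",round(o["opening"],4),"t",o["t"])
E
python3 jog.py '0.088,0,0,0,0.188;0.088,0,0,0,0.188;0.088,0,0,0,0.188;0.088,0,0,0,0.188;0.088,0,0,0,0.188'
python3 jog.py '0.088,0,0,0,0.188;0.088,0,0,0,0.1;0.088,0,0,0,0'
python3 goto.py 0.454 0.180 0.12 1.582
```

```text
t: 0.88
tool_pos: [0.1862, 0.5439, 0.2466]
tcp_rot: [-3.141, 0.0, 1.868]
contact_force: [-0.4, -0.1, 0.5]
opening: 0.0881
gripper_force: 0.0
t: 1.25
tool_pos: [0.1861, 0.544, 0.2466]
tcp_rot: [-3.141, 0.0, 1.588]
contact_force: [0.6, 0.5, 0.8]
opening: 0.0878
gripper_force: 0.0
turn(tool) 0.0058 shift after turn [-0.3669  0.2638  0.1266] open 0.0878 t 1.25
```

```bash
python3 jog.py '0.088,-0.045,0.033,0,0;0.088,-0.045,0.033,0,0;0.088,-0.045,0.033,0,0;0.088,-0.045,0.033,0,0;0.088,-0.045,0.033,0,0'
python3 jog.py '0.088,-0.045,0.033,0,0;0.088,-0.047,0.033,0,0;0.088,0,0.033,0,0;0.088,0,0,0,0'
python3 goto.py 0.454 0.180 0.12 1.582
python3 - <<'E'
from h import *;from cell import env
o=env.observe();f=env.grab_frame("wrist");cv2.imwrite("pics/w1.png",f["img"])
c=cam(f,o);print(proj(c,[[.454,.18,.054],[.634,.1815,.054]]).round(0))
E
```

```text
t: 1.88
tool_pos: [0.3556, 0.3202, 0.2469]
tcp_rot: [3.141, -0.0, 1.59]
contact_force: [0.3, -0.4, 0.2]
opening: 0.0878
gripper_force: 0.0
t: 2.38
tool_pos: [0.457, 0.2303, 0.2467]
tcp_rot: [3.141, -0.0, 1.586]
contact_force: [0.3, -0.4, -0.1]
opening: 0.0878
gripper_force: 0.0
turn(tool) 0.0041 shift after turn [-0.0503 -0.0035  0.1267] open 0.0878 t 2.375
[[320. 217.]
 [489. 217.]]
```

View pics/w1.png

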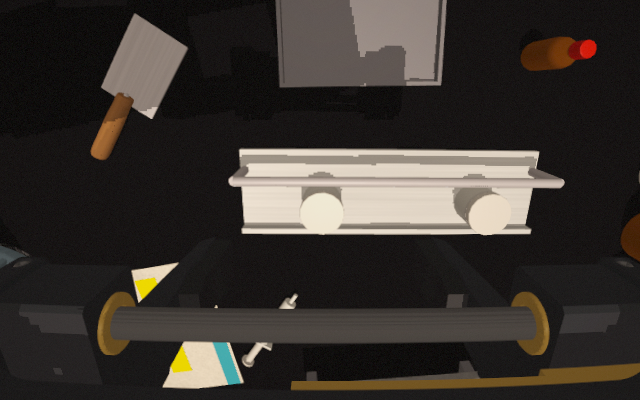

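The wrist view shows the pots on the rack at (322,213) and (489,214), within 4 px of the prediction. The tray is at the top centre (360,40). I'll grip pot A.

```bash
python3 jog.py '0.088,-0.046,0,0.02,0.004;0.088,0,0,0.05,0;0.088,0,0,0.05,0;0.088,0,0,0.04,0;0.088,0,0,0,0' 20
python3 goto.py 0.4565 0.184 0.031 1.582
```

```text
t: 3.05
tool_pos: [0.4522, 0.1856, 0.0841]
tcp_rot: [-3.134, 0.001, 1.585]
contact_force: [-0.3, 0.0, 0.9]
opening: 0.0882
gripper_force: 0.0
turn(tool) 0.0031 shift after turn [-0.0016  0.0043  0.0531] open 0.0882 t 3.05
```

```bash
python3 jog.py '0.088,-0.001,0.004,0.03,0;0.088,0,0,0.023,0;0.04,0,0,0,0;0.04,0,0,0,0;0.04,0,0,0,0' 20
python3 jog.py '0.04,0,0,0,0;0.04,0,0,0,0;0.04,0,0,0,0'
python3 goto.py 0.4565 0.184 0.12 1.582
```

```text
t: 3.68
tool_pos: [0.4611, 0.1847, 0.0354]
tcp_rot: [3.139, -0.0, 1.583]
contact_force: [-1.2, -0.7, 0.3]
opening: 0.0599
gripper_force: 0.0
t: 4.05
tool_pos: [0.4602, 0.1844, 0.0343]
tcp_rot: [3.141, -0.0, 1.583]
contact_force: [-2.9, -1.2, 6.2]
opening: 0.0453
gripper_force: 20.0
turn(tool) 0.0008 shift after turn [-0.0004 -0.0037 -0.0857] open 0.0453 t 4.05
```

```bash
python3 jog.py '0.04,0,0,-0.05,0;0.04,0,0,-0.05,0;0.04,0.04,0,0,0;0.04,0.045,0,0,0;0.04,0.045,0,0,0'
python3 jog.py '0.04,0.044,-0.008,0,0;0.04,0,0,0,0;0.04,0,0,0,0'
python3 goto.py 0.453 0.359 0.0305 1.582
```

```text
t: 4.68
tool_pos: [0.4585, 0.3155, 0.1339]
tcp_rot: [3.141, -0.0, 1.582]
contact_force: [-0.0, -0.1, -0.4]
opening: 0.0453
gripper_force: 20.0
t: 5.05
tool_pos: [0.4496, 0.3578, 0.1333]
tcp_rot: [-3.141, 0.001, 1.583]
contact_force: [-0.4, -0.0, -0.7]
opening: 0.0456
gripper_force: 20.0
turn(tool) 0.0014 shift after turn [0.0011 0.0034 0.1028] open 0.0456 t 5.05
```

```bash
python3 jog.py '0.04,0,0.004,0.045,0;0.04,0,0,0.04,0;0.04,0,0,0.012,0;0.04,0,0,0,0;0.04,0,0,0,0'
python3 goto.py 0.453 0.359 0.0305 1.582
```

```text
t: 5.68
tool_pos: [0.4553, 0.3586, 0.0385]
tcp_rot: [3.139, -0.001, 1.582]
contact_force: [0.5, -0.1, -0.2]
opening: 0.0455
gripper_force: 20.0
turn(tool) 0.0004 shift after turn [ 0.0004 -0.0023  0.008 ] open 0.0455 t 5.675
```

```bash
python3 jog.py '0.04,0,0,0.005,0;0.04,0,0,0.002,0;0.04,0,0,0,0'
python3 goto.py 0.453 0.359 0.0305 1.582
```

```text
t: 6.05
tool_pos: [0.4542, 0.3585, 0.0304]
tcp_rot: [3.141, -0.0, 1.583]
contact_force: [-1.6, -0.9, 3.6]
opening: 0.0453
gripper_force: 20.0
turn(tool) 0.001 shift after turn [ 0.0005 -0.0012 -0.0001] open 0.0453 t 6.05
```

Touched the tray floor. I'll release, lift and look at pot B.

```bash
python3 jog.py '0.065,0,0,0,0;0.065,0,0,0,0;0.07,0,0,-0.03,0;0.088,0,0,-0.06,0;0.088,0,0,-0.06,0'
python3 jog.py '0.088,-0.04,0.045,0,0;0.088,-0.04,0.045,0,0;0.088,-0.04,0.045,0,0;0.088,0,0.045,0,0;0.088,0,0,0,0'
python3 goto.py 0.634 0.184 0.031 1.582
python3 - <<'E'
from h import *;from cell import env
o=env.observe();f=env.grab_frame("wrist");cv2.imwrite("pics/w2.png",f["img"])
c=cam(f,o);print(proj(c,[[.634,.184,.054],[.4542,.3585,.05]]).round(0)); print([onplane(c,(u,v),.054).round(4) for u,v in((320,200),(420,200),(320,240))])
E
```

```text
t: 6.68
tool_pos: [0.4534, 0.358, 0.1807]
tcp_rot: [-3.14, 0.001, 1.583]
contact_force: [1.0, -0.1, 0.3]
opening: 0.087
gripper_force: 0.0
t: 7.3
tool_pos: [0.6375, 0.239, 0.1787]
tcp_rot: [-3.142, 0.0, 1.58]
contact_force: [-0.9, -0.7, -0.1]
opening: 0.088
gripper_force: 0.0
turn(tool) -0.0019 shift after turn [-0.0549 -0.0041  0.1477] open 0.088 t 7.3
[[319. 250.]
 [ 81.  33.]]
[array([0.6347, 0.2297, 0.054 ]), array([0.7169, 0.2305, 0.054 ]), array([0.6349, 0.1938, 0.054 ])]
```

View pics/w2.png

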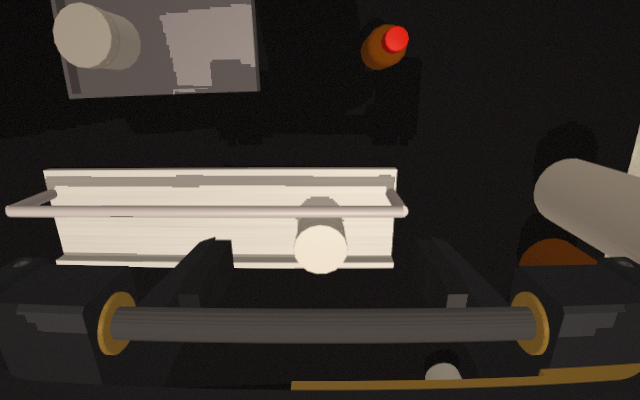

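The view shows pot B at (320,248), as predicted, and pot A standing in the tray at (82,35).

```bash
python3 jog.py '0.088,-0.045,-0.002,0.02,0;0.088,-0.008,0,0.05,0;0.088,0,0,0.04,0;0.088,0,0,0.02,0;0.088,0,0,0.01,0'
python3 goto.py 0.635 0.1855 0.031 1.582
```

```text
t: 7.98
tool_pos: [0.6331, 0.1882, 0.0392]
tcp_rot: [-3.141, 0.0, 1.584]
contact_force: [-0.4, 0.2, 0.1]
opening: 0.0879
gripper_force: 0.0
turn(tool) 0.0019 shift after turn [-0.0027  0.0019  0.0082] open 0.0879 t 7.975
```

```bash
python3 jog.py '0.088,0,0,0.004,0;0.04,0,0,0,0;0.04,0,0,0,0;0.04,0,0,0,0;0.04,0,0,0,0' 20
python3 jog.py '0.04,0,0,0,0;0.04,0,0,0,0'
python3 jog.py '0.04,0,0,-0.05,0;0.04,0,0,-0.05,0;0.04,0.055,-0.02,0,0;0.04,0.055,-0.04,0,0;0.04,0.055,-0.038,0,0'
python3 jog.py '0.04,0.009,0,0,0;0.04,0,0,0,0;0.04,0,0,0,0'
python3 goto.py 0.537 0.359 0.031 1.582
```

```text
t: 8.6
tool_pos: [0.6342, 0.1874, 0.0361]
tcp_rot: [3.141, -0.0, 1.583]
contact_force: [-0.6, 0.6, -0.3]
opening: 0.0501
gripper_force: 0.0
t: 8.85
tool_pos: [0.6342, 0.1875, 0.036]
tcp_rot: [3.141, -0.0, 1.583]
contact_force: [0.0, 0.8, 1.7]
opening: 0.045
gripper_force: 20.0
t: 9.48
tool_pos: [0.5385, 0.3444, 0.1355]
tcp_rot: [-3.141, 0.0, 1.582]
contact_force: [-0.3, 0.8, -0.7]
opening: 0.0456
gripper_force: 20.0
t: 9.85
tool_pos: [0.5407, 0.351, 0.1355]
tcp_rot: [3.142, 0.0, 1.581]
contact_force: [0.5, -0.5, -0.6]
opening: 0.0453
gripper_force: 20.0
turn(tool) -0.0007 shift after turn [ 0.008  -0.0036  0.1045] open 0.0453 t 9.85
```

```bash
python3 jog.py '0.04,0.008,-0.001,0.04,0;0.04,0,0,0.04,0;0.04,0,0,0.016,0;0.04,0,0,0.005,0;0.04,0,0,0,0'
python3 jog.py '0.04,0,0,0.002,0;0.04,0,0,0,0'
python3 goto.py 0.54 0.359 0.032 1.582
```

```text
t: 10.48
tool_pos: [0.5397, 0.3602, 0.0358]
tcp_rot: [3.14, -0.001, 1.582]
contact_force: [1.2, -0.5, -0.7]
opening: 0.0455
gripper_force: 20.0
t: 10.72
tool_pos: [0.5391, 0.3606, 0.0337]
tcp_rot: [3.14, -0.001, 1.583]
contact_force: [-0.5, 1.0, -0.0]
opening: 0.0452
gripper_force: 20.0
turn(tool) 0.0009 shift after turn [-0.0016  0.0008  0.0017] open 0.0452 t 10.725
```

```bash
python3 jog.py '0.04,0,0,0.0015,0;0.065,0,0,0,0;0.065,0,0,0,0;0.068,0,0,-0.05,0;0.07,0,0,-0.06,0'
python3 jog.py '0.0,-0.06,0,-0.015,-0.035;0.0,-0.06,0,-0.015,-0.035;0,-0.06,0,-0.015,0;0,-0.06,0,-0.015,0;0,-0.06,0,-0.015,0'
python3 jog.py '0.0,-0.06,0,-0.01,0;0.0,-0.06,0,0,0;0,0,0,0,0'
python3 - <<'E'
from h import *;from cell import env;import pickle
o=env.observe();f=env.grab_frame("wrist");cv2.imwrite("pics/w3.png",f["img"]);print(o["tool_pos"],o["tcp_rot"],o["opening"])
c=cam(f,o);pickle.dump(c,open('w3.pkl','wb'))
ps=[.56405,-.16488,.08276]
print(proj(c,place(ps,[[-.122,.12,.06],[.122,.12,.06],[-.108,.11,.068],[-.048,.11,.068],[-.078,-.022,.068],[.048,.095,.068],[.108,.095,.068]])).round(0))
E
```

```text
t: 11.35
tool_pos: [0.5375, 0.3597, 0.1408]
tcp_rot: [-3.138, 0.001, 1.583]
contact_force: [0.4, 0.9, 0.3]
opening: 0.0697
gripper_force: 0.0
t: 11.98
tool_pos: [0.5568, 0.0591, 0.217]
tcp_rot: [3.141, 0.0, 1.653]
contact_force: [0.9, 0.2, 0.4]
opening: 0.0217
gripper_force: 0.0
t: 12.35
tool_pos: [0.5669, -0.0628, 0.2266]
tcp_rot: [3.141, 0.001, 1.647]
contact_force: [-0.4, 0.1, 0.1]
opening: 0.0008
gripper_force: 0.0
[ 0.56693583 -0.06280802  0.22655389] [3.14089036e+00 1.15746182e-03 1.64706153e+00] 0.0008095190302737534
[[179. 158.]
 [444. 156.]
 [192. 170.]
 [258. 170.]
 [237. 295.]
 [364. 185.]
 [429. 185.]]
```

View pics/w3.png

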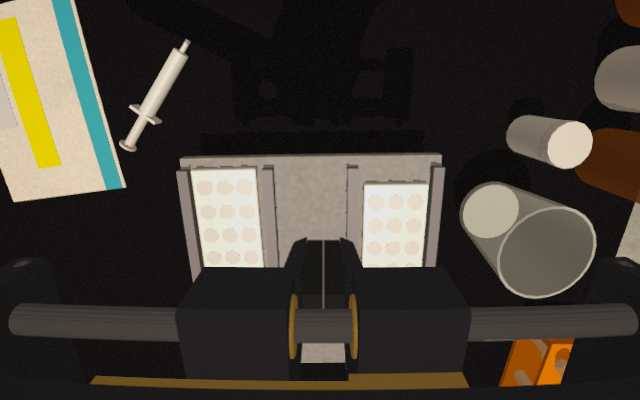

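The view shows the deck's open edge from (181,158) to (441,155). Tile1's end is at v=168 and tile3's at v=183, so the fit is good to 2 px. Next I go behind tile1 with the fingers closed.

```bash
cat > st.py <<'E'
# stand-local target (mm) -> goto
import sys,subprocess;from h import *
x,y,z=[float(a)/1e3 for a in sys.argv[1:4]];w=place([.56405,-.16488,.08276],[x,y,z])[0]
subprocess.run(["python3","goto.py",*map(str,w),"1.6536"])
E
python3 st.py -78 -52 72
```

```text
turn(tool) -0.0047 shift after turn [-0.1558 -0.0892  0.1542] open 0.0002 t 12.4
```

```bash
python3 jog.py '0,-0.052,-0.03,0,-0.004;0,-0.052,-0.03,0,0;0,-0.052,-0.029,0.01,0;0,0,0,0.05,0;0,0,0,0.04,0'
python3 jog.py '0,0,0,0.02,0;0,0,0,0,0;0,0,0,0,0'
python3 st.py -78 -52 72
```

```text
t: 13.02
tool_pos: [0.491, -0.2207, 0.1249]
tcp_rot: [3.141, -0.0, 1.657]
contact_force: [0.9, 0.1, 0.2]
opening: 0.0001
gripper_force: 0.0
t: 13.4
tool_pos: [0.4921, -0.2211, 0.1072]
tcp_rot: [3.141, 0.001, 1.658]
contact_force: [0.3, -0.4, 0.1]
opening: 0.0005
gripper_force: 0.0
turn(tool) 0.0045 shift after turn [-0.0019 -0.0017  0.0352] open 0.0005 t 13.4
```

```bash
python3 jog.py '0,-0.002,-0.002,0.02,0.004;0,0,0,0.014,0;0,0,0,0,0'
python3 jog.py '0,0.01,0,0,0;0,0.01,0,0,0;0,0.01,0,0,0;0,0.01,0,0,0;0,0.01,0,0,0'
python3 st.py -78 20 72
```

```text
t: 13.78
tool_pos: [0.4891, -0.2232, 0.0718]
tcp_rot: [-3.141, -0.001, 1.653]
contact_force: [-0.1, 0.1, -0.0]
opening: 0.0002
gripper_force: 0.0
t: 14.4
tool_pos: [0.4857, -0.1737, 0.0727]
tcp_rot: [3.141, 0.001, 1.653]
contact_force: [-0.0, -2.3, 2.4]
opening: 0.0002
gripper_force: 1.3
turn(tool) -0.0007 shift after turn [0.0223 0.0008 0.0007] open 0.0002 t 14.4
```

```bash
python3 jog.py '0,0.01,0,0,0;0,0.01,0,0,0;0,0.002,0,0,0;0,0,0,0,0;0,-0.01,0,0,0'
python3 jog.py '0,0,0,-0.05,0;0,0,0,-0.05,0;0.088,0.04,0.03,-0.04,0;0.088,0.04,0.03,0,0;0.088,0,0,0,0'
python3 - <<'E'
from h import *;from cell import env;import pickle
o=env.observe();f=env.grab_frame("wrist");cv2.imwrite("pics/w4.png",f["img"]);print(o["tool_pos"],o["tcp_rot"],o["opening"])
c=cam(f,o)
ps=[.56405,-.16488,.08276]
print(proj(c,place(ps,[[-.122,.12,.06],[.122,.12,.06],[-.108,.16,.068],[-.048,.16,.068],[.048,.095,.068],[.108,.095,.068]])).round(0))
E
```

```text
t: 15.02
tool_pos: [0.4837, -0.1614, 0.0716]
tcp_rot: [-3.14, -0.001, 1.654]
contact_force: [-0.0, -0.9, 0.4]
opening: 0.0004
gripper_force: 0.0
t: 15.65
tool_pos: [0.538, -0.0766, 0.2115]
tcp_rot: [3.141, -0.0, 1.656]
contact_force: [0.4, 0.3, -0.2]
opening: 0.0282
gripper_force: 0.0
[ 0.538001   -0.07658133  0.21154384] [ 3.14088343e+00 -4.62727867e-04  1.65614330e+00] 0.02819855025194971
[[204. 147.]
 [484. 148.]
 [214. 100.]
 [287. 100.]
 [401. 178.]
 [469. 178.]]
```

View pics/w4.png

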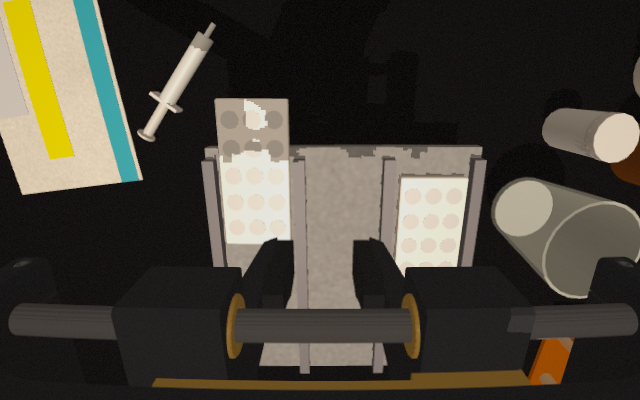

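Tile1 now overhangs, with its end at v=98 (stand y about 161 mm), straight in the lane. I'll go to its end with the fingers open.

```bash
python3 jog.py '0.088,0,0,0,0;0.088,0.03,-0.03,0,0;0.088,0.03,-0.03,0,0;0.088,0,0,0,0'; python3 st.py -77 149 55
```

```text
t: 16.2
tool_pos: [0.4699, -0.0231, 0.2104]
tcp_rot: [-3.139, -0.001, 1.653]
contact_force: [0.2, -0.4, -0.0]
opening: 0.0721
gripper_force: 0.0
turn(tool) -0.001 shift after turn [-1.000e-04  5.100e-03  1.554e-01] open 0.0721 t 16.2
```

```bash
python3 jog.py '0.088,0,0.005,0.03,0;0.088,0,0,0.05,0;0.088,0,0,0.04,0;0.088,0,0,0.025,0;0.088,0,0,0.008,0';python3 jog.py '0.088,0,0,0,0;0.088,0,0,0,0';  python3 st.py -77 149 55
```

```text
t: 16.82
tool_pos: [0.4764, -0.0241, 0.0565]
tcp_rot: [-3.139, -0.001, 1.651]
contact_force: [-0.2, -0.8, -0.6]
opening: 0.0879
gripper_force: 0.0
t: 17.08
tool_pos: [0.4783, -0.0237, 0.0594]
tcp_rot: [3.14, 0.001, 1.652]
contact_force: [1.0, 0.3, 0.9]
opening: 0.0876
gripper_force: 0.0
turn(tool) -0.0012 shift after turn [ 0.0012 -0.0032  0.0044] open 0.0876 t 17.075
```

```bash
python3 jog.py '0.088,0.001,-0.003,0.004,0;0.05,0,0,0,0;0.05,0,0,0,0;0.05,0,0,0,0;0.05,0,0,0,0' 45; python3 jog.py '0.05,0,0,0,0;0.05,0,0,0,0;0.05,0,0,-0.01,0;0.05,0,0,-0.01,0;0.05,0,0,-0.01,0'; python3 jog.py '0.05,0,0,-0.03,0;0.05,0,0,-0.03,0;0.05,0,0,-0.03,0;0.05,0,0,-0.03,0;0.05,0,0,0,0'
python3 - <<'E'
from h import *;from cell import env
f=env.grab_frame("side");cv2.imwrite("pics/s5.png",f["img"])
E
```

```text
t: 17.7
tool_pos: [0.4743, -0.0223, 0.0544]
tcp_rot: [3.141, 0.0, 1.653]
contact_force: [0.2, -0.6, 1.1]
opening: 0.0592
gripper_force: 45.0
t: 18.32
tool_pos: [0.4742, -0.0223, 0.0851]
tcp_rot: [3.141, 0.0, 1.653]
contact_force: [-0.1, -0.2, -1.2]
opening: 0.059
gripper_force: 45.0
t: 18.95
tool_pos: [0.4757, -0.0228, 0.207]
tcp_rot: [3.136, 0.002, 1.653]
contact_force: [0.1, -0.0, -1.6]
opening: 0.0593
gripper_force: 45.0
```

View pics/s5.png

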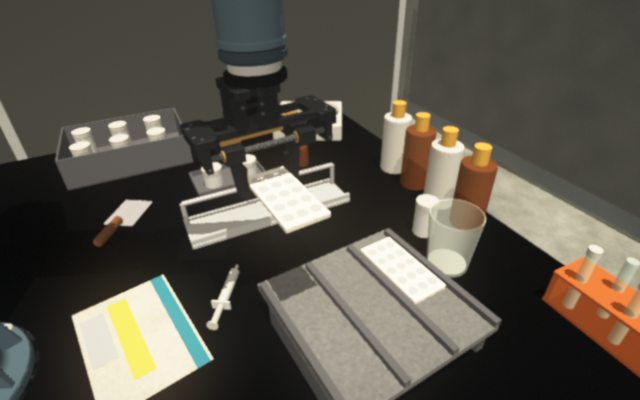

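The side view shows tile1 held in the gripper, free end towards the camera at (290,230)–(328,213). The next step is its droop angle.

```bash
cat > droop.py <<'E'
# droop of held tile from free-end pixel corners in the side view; arg: grip dist from end
import sys,pickle;from h import *;from cell import env
sd=pickle.load(open('cams.pkl','rb'))["side"];o=env.observe();M=R.from_euler('xyz',o["tcp_rot"]).as_matrix()
def pts(a,L=.118):
    return np.array([o["tool_pos"]+M@np.array([-L*np.cos(a),s*.03,-.011+L*np.sin(a)]) for s in(-1,1)])
for a in range(-10,95,10): print(a,proj(sd,pts(np.radians(a))).round(0).tolist())
E
python3 droop.py
```

```text
-10 [[283.0, 214.0], [329.0, 198.0]]
0 [[285.0, 230.0], [330.0, 213.0]]
10 [[285.0, 242.0], [329.0, 226.0]]
20 [[285.0, 253.0], [327.0, 236.0]]
30 [[283.0, 260.0], [324.0, 243.0]]
40 [[279.0, 264.0], [319.0, 248.0]]
50 [[276.0, 266.0], [314.0, 250.0]]
60 [[271.0, 265.0], [309.0, 249.0]]
70 [[266.0, 261.0], [303.0, 247.0]]
80 [[261.0, 256.0], [297.0, 242.0]]
90 [[256.0, 249.0], [291.0, 236.0]]
```

The tile is level. I'll carry it over the rack and then ease the grip in steps so the free end droops.

```bash
python3 jog.py '0.05,0.055,0,0,0.035;0.05,0.055,0,0,0.036;0.05,0.053,0,0,0;0.05,0.053,0,0.01,0;0.05,0,0,0.01,0'; python3 jog.py '0.05,0,0,0,0;0.05,0,0,0,0' 20;python3 goto.py .476 .1935 .18 1.582
python3 - <<'E'
from h import *;from cell import env;import pickle
o=env.observe();f=env.grab_frame("side");cv2.imwrite("pics/s6.png",f["img"])
E
python3 droop.py
```

```text
t: 19.62
tool_pos: [0.4642, 0.1963, 0.1821]
tcp_rot: [-3.139, -0.0, 1.587]
contact_force: [-0.2, -0.9, -1.7]
opening: 0.0588
gripper_force: 45.0
t: 19.88
tool_pos: [0.4658, 0.1923, 0.1838]
tcp_rot: [-3.141, 0.0, 1.58]
contact_force: [-0.7, -1.1, -1.5]
opening: 0.0596
gripper_force: 20.0
turn(tool) -0.0017 shift after turn [0.0011 0.0102 0.0038] open 0.0596 t 19.875
-10 [[222.0, 154.0], [259.0, 146.0]]
0 [[224.0, 166.0], [261.0, 158.0]]
10 [[226.0, 177.0], [262.0, 168.0]]
20 [[227.0, 186.0], [262.0, 177.0]]
30 [[227.0, 193.0], [261.0, 184.0]]
40 [[227.0, 198.0], [260.0, 189.0]]
50 [[226.0, 200.0], [258.0, 192.0]]
60 [[225.0, 201.0], [256.0, 193.0]]
70 [[223.0, 200.0], [253.0, 192.0]]
80 [[221.0, 197.0], [250.0, 189.0]]
90 [[218.0, 193.0], [247.0, 185.0]]
```

```bash
cat > mo.py <<'E'
from cell import env;o=env.observe();print("moment",o["moment"].round(3),"F",o["contact_force"].round(1),"z",o["tool_pos"][2].round(4),o["opening"].round(4))
E
python3 mo.py; for f in 12 8 6; do :; done
python3 jog.py '0.05,0,0.010,0,-0.002;0.05,0,0,0,0' 12 >/dev/null; python3 mo.py
python3 jog.py '0.05,0,0,0,0;0.05,0,0,0,0' 8 >/dev/null; python3 mo.py
python3 - <<'E'
from h import *;from cell import env
f=env.grab_frame("side");cv2.imwrite("pics/s7.png",cv2.resize(f["img"][90:250,120:360],None,fx=3,fy=3,interpolation=cv2.INTER_CUBIC))
E
python3 droop.py
```

```text
-10 [[228.0, 152.0], [265.0, 144.0]]
0 [[231.0, 164.0], [266.0, 156.0]]
10 [[232.0, 175.0], [267.0, 166.0]]
20 [[233.0, 184.0], [267.0, 175.0]]
30 [[233.0, 191.0], [266.0, 182.0]]
40 [[232.0, 196.0], [265.0, 187.0]]
50 [[231.0, 199.0], [263.0, 190.0]]
60 [[230.0, 199.0], [261.0, 191.0]]
70 [[228.0, 198.0], [258.0, 190.0]]
80 [[225.0, 196.0], [255.0, 188.0]]
90 [[223.0, 191.0], [252.0, 184.0]]Traceback (most recent call last):
  File "mo.py", line 1, in <module>
    from cell import env;o=env.observe();print("moment",o["moment"].round(3),"F",o["contact_force"].round(1),"z",o["tool_pos"][2].round(4),o["opening"].round(4))
                                                                                                                                           ^^^^^^^^^^^^^^^^^^
AttributeError: 'float' object has no attribute 'round'
Traceback (most recent call last):
  File "mo.py", line 1, in <module>
    from cell import env;o=env.observe();print("moment",o["moment"].round(3),"F",o["contact_force"].round(1),"z",o["tool_pos"][2].round(4),o["opening"].round(4))
                                                                                                                                           ^^^^^^^^^^^^^^^^^^
AttributeError: 'float' object has no attribute 'round'
Traceback (most recent call last):
  File "mo.py", line 1, in <module>
    from cell import env;o=env.observe();print("moment",o["moment"].round(3),"F",o["contact_force"].round(1),"z",o["tool_pos"][2].round(4),o["opening"].round(4))
                                                                                                                                           ^^^^^^^^^^^^^^^^^^
AttributeError: 'float' object has no attribute 'round'
```

View pics/s7.png

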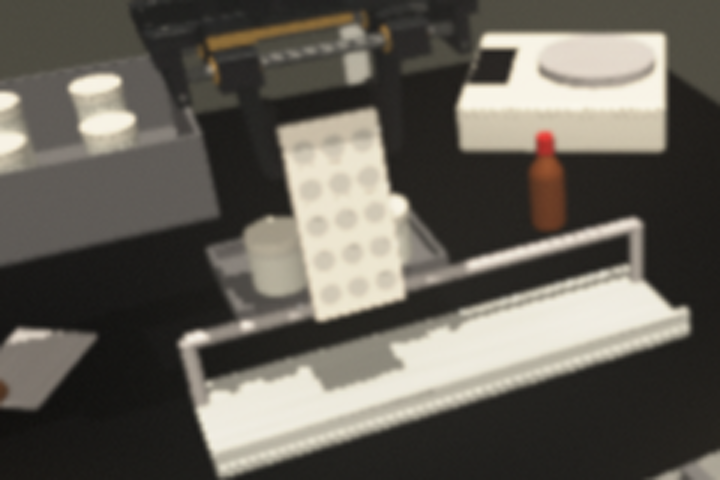

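The tile has drooped to about 78° and is still held, lower corners at full-image (226,197) and (255,189). I'll firm the grip and lower it behind the lip.

```bash
cat > mo.py <<'E'
from cell import env;o=env.observe();print("moment",o["moment"].round(3),"F",o["contact_force"].round(1))
E
cat > rk.py <<'E'
# rack-local target (mm) -> goto
import sys,subprocess;from h import *
x,y,z=[float(a)/1e3 for a in sys.argv[1:4]];w=place([.53618,.19422,1.58227],[x,y,z])[0]
subprocess.run(["python3","goto.py",*map(str,w),"1.5823"])
E
python3 jog.py '0.05,0,0,0,0;0.05,0,0,0,0' 30; python3 rk.py -10 60 120
```

```text
t: 20.72
tool_pos: [0.4758, 0.1936, 0.1843]
tcp_rot: [3.142, 0.0, 1.584]
contact_force: [0.4, 0.7, -1.4]
opening: 0.0593
gripper_force: 30.0
turn(tool) 0.0017 shift after turn [-0.0101  0.0004  0.0643] open 0.0593 t 20.725
```

```bash
python3 jog.py '0.05,-0.01,0,0.03,0;0.05,0,0,0.03,0;0.05,0,0,0,0;0.05,0,0,0,0'; python3 jog.py '0.05,0,0,0.004,0;0.05,0,0,0.003,0;0.05,0,0,0,0'
python3 - <<'E'
from h import *;from cell import env
f=env.grab_frame("side");cv2.imwrite("pics/s8.png",cv2.resize(f["img"][110:250,150:360],None,fx=3.8,fy=3.8,interpolation=cv2.INTER_CUBIC))
E
python3 droop.py|tail -4
```

```text
t: 21.22
tool_pos: [0.4767, 0.1837, 0.1253]
tcp_rot: [3.14, -0.0, 1.584]
contact_force: [0.1, -0.2, -1.4]
opening: 0.0594
gripper_force: 30.0
t: 21.6
tool_pos: [0.4759, 0.1836, 0.1173]
tcp_rot: [3.142, 0.0, 1.584]
contact_force: [-0.1, -0.3, -1.7]
opening: 0.0592
gripper_force: 30.0
60 [[236.0, 231.0], [266.0, 222.0]]
70 [[234.0, 229.0], [263.0, 220.0]]
80 [[232.0, 226.0], [260.0, 217.0]]
90 [[229.0, 221.0], [257.0, 213.0]]
```

View pics/s8.png

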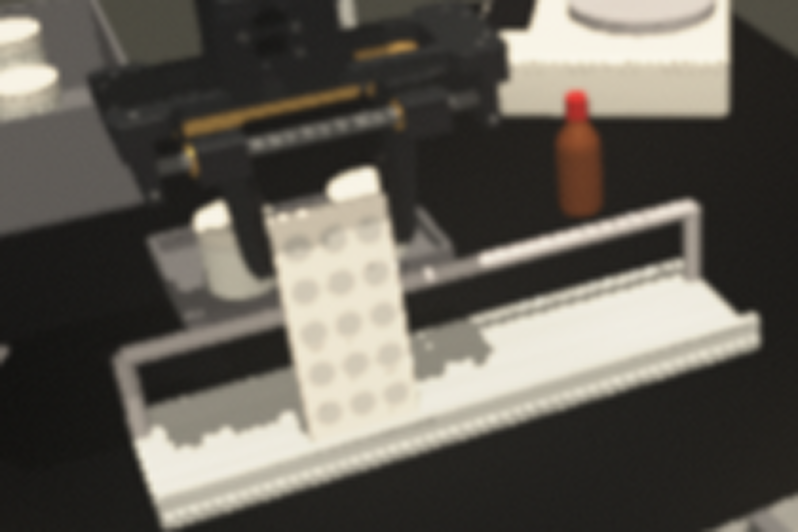

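The tile hangs at about 81°, its lower edge at (232,225)–(259,217), just behind the lip and a few mm up. I'll set it down and then lean it with a light grip.

```bash
python3 jog.py '0.05,-0.008,0,0.002,0;0.05,0,0,0.002,0;0.05,0,0,0.001,0;0.05,0,0,0,0' 30; python3 rk.py -18 60 113;python3 jog.py '0.05,0,0,0,0;0.05,0.006,0,0.001,0;0.05,0.008,0,0.002,0;0.05,0.007,0,0.0025,0;0.05,0,0,0,0' 9; python3 rk.py 3 60 108
```

```text
t: 22.15
tool_pos: [0.4769, 0.1762, 0.1157]
tcp_rot: [3.14, -0.001, 1.584]
contact_force: [-10.1, 2.5, 26.3]
opening: 0.0593
gripper_force: 30.1
turn(tool) 0.0014 shift after turn [-0.0006 -0.0006  0.0027] open 0.0593 t 22.15
t: 22.78
tool_pos: [0.477, 0.1974, 0.1087]
tcp_rot: [3.139, -0.002, 1.584]
contact_force: [-2.8, 2.9, 11.4]
opening: 0.0595
gripper_force: 9.0
turn(tool) 0.002 shift after turn [-0.0009 -0.0009  0.0007] open 0.0595 t 22.775
```

```bash
python3 jog.py '0.05,0.006,0,0.001,0;0.05,0.006,0,0.002,0;0.05,0.006,0,0.003,0;0.05,0,0,0,0' 9; python3 jog.py '0.05,0.006,0,0.004,0;0.05,0.006,0,0.004,0;0.05,0.005,0,0.004,0;0.05,0,0,0,0' 9; python3 rk.py 38 60 87
python3 - <<'E'
from h import *;from cell import env
f=env.grab_frame("side");cv2.imwrite("pics/s9.png",cv2.resize(f["img"][110:250,150:360],None,fx=3.8,fy=3.8,interpolation=cv2.INTER_CUBIC))
E
python3 droop.py|sed -n 5,8p
```

```text
t: 23.28
tool_pos: [0.4763, 0.2154, 0.1013]
tcp_rot: [3.14, -0.001, 1.584]
contact_force: [-1.1, 2.3, 6.7]
opening: 0.06
gripper_force: 9.0
t: 23.78
tool_pos: [0.476, 0.2328, 0.0892]
tcp_rot: [3.14, -0.002, 1.584]
contact_force: [-0.8, 4.9, 5.2]
opening: 0.0597
gripper_force: 9.0
turn(tool) 0.0018 shift after turn [-0.0013 -0.0003  0.0022] open 0.0597 t 23.775
30 [[235.0, 223.0], [264.0, 214.0]]
40 [[234.0, 226.0], [263.0, 218.0]]
50 [[233.0, 228.0], [262.0, 220.0]]
60 [[232.0, 228.0], [259.0, 220.0]]
```

View pics/s9.png

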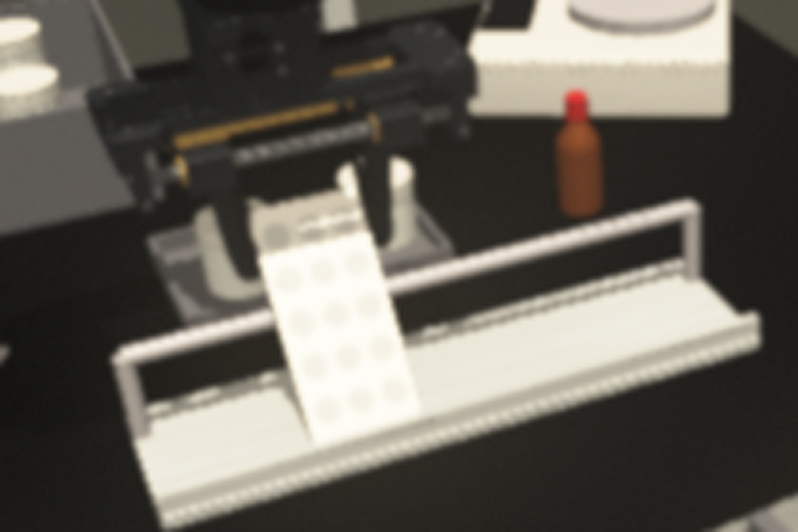

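Tile1 is at about 50°, square, with its lower edge at (232,226) behind the lip. I'll finish the lean and release.

```bash
python3 jog.py '0.05,0.004,0,0.004,0;0.05,0.003,0,0.004,0;0.05,0,0,0.001,0;0.05,0,0,0,0' 9; python3 rk.py 45 60 80;  python3 jog.py '0.064,0,0,0,0;0.068,0,0,0,0;0.07,0,0,0,0;0.07,0,0,0,0'; python3 jog.py '0.07,0.005,0,-0.02,0;0.07,0.01,0,-0.03,0;0.07,0,0,-0.05,0;0.07,0,0,-0.03,0;0.07,0,0,0,0'
```

```text
t: 24.32
tool_pos: [0.4755, 0.2385, 0.0797]
tcp_rot: [3.141, 0.0, 1.584]
contact_force: [0.4, 2.5, 2.2]
opening: 0.0596
gripper_force: 9.0
turn(tool) 0.0016 shift after turn [ 0.      0.0002 -0.0003] open 0.0596 t 24.325
t: 24.82
tool_pos: [0.4752, 0.2384, 0.0796]
tcp_rot: [-3.141, 0.0, 1.584]
contact_force: [-0.7, -0.3, -0.4]
opening: 0.07
gripper_force: 0.0
t: 25.45
tool_pos: [0.4767, 0.254, 0.2125]
tcp_rot: [3.136, -0.001, 1.584]
contact_force: [0.8, -0.5, -0.1]
opening: 0.0699
gripper_force: 0.0
```

```bash
python3 jog.py '0,-0.055,0.02,-0.005,-0.036;0,-0.055,0.02,-0.005,-0.035;0,-0.055,0.02,0,0;0,-0.055,0.02,0,0;0,-0.055,0.02,0,0'; python3 jog.py '0,-0.055,0.02,0,0;0,-0.055,0.02,0,0;0,-0.055,0.02,0,0;0,0,0,0,0'; python3 st.py 78 -64 72
```

```text
t: 26.08
tool_pos: [0.5917, -0.0162, 0.2177]
tcp_rot: [-3.139, -0.001, 1.655]
contact_force: [-0.3, 0.2, 0.6]
opening: 0.0221
gripper_force: 0.0
t: 26.58
tool_pos: [0.6654, -0.178, 0.2164]
tcp_rot: [-3.139, -0.001, 1.65]
contact_force: [-0.1, 0.8, -0.4]
opening: 0.0003
gripper_force: 0.0
turn(tool) -0.0036 shift after turn [-0.0426 -0.0219  0.1444] open 0.0003 t 26.575
```

```bash
python3 jog.py '0,-0.043,-0.022,0,-0.003;0,0,0,0.05,0;0,0,0,0.05,0;0,0,0,0,0;0,0,0,0,0'; python3 st.py 78 -64 72
```

```text
t: 27.2
tool_pos: [0.648, -0.2181, 0.1209]
tcp_rot: [3.141, 0.0, 1.659]
contact_force: [0.4, 0.3, 1.0]
opening: 0.0007
gripper_force: 0.0
turn(tool) 0.005 shift after turn [-0.004  -0.0012  0.0489] open 0.0007 t 27.2
```

```bash
python3 jog.py '0,-0.004,-0.001,0.025,0.005;0,0,0,0.019,0;0,0,0,0.003,0;0,0,0,0,0'; python3 jog.py '0,0.01,0,0,0;0,0.01,0,0,0;0,0.01,0,0,0;0,0.01,0,0,0;0,0.01,0,0,0';python3 jog.py '0,0.01,0,0,0;0,0.01,0,0,0;0,0,0,0,0'; python3 st.py 78 20 72
```

```text
t: 27.7
tool_pos: [0.6472, -0.2226, 0.0735]
tcp_rot: [3.141, 0.0, 1.653]
contact_force: [-0.2, -0.8, 0.1]
opening: 0.0005
gripper_force: 0.0
t: 28.32
tool_pos: [0.643, -0.1725, 0.0734]
tcp_rot: [3.141, 0.001, 1.653]
contact_force: [1.2, -2.5, 1.7]
opening: 0.0004
gripper_force: 1.3
t: 28.7
tool_pos: [0.6406, -0.1515, 0.0723]
tcp_rot: [-3.141, -0.001, 1.654]
contact_force: [0.2, 0.1, -0.0]
opening: 0.0006
gripper_force: 0.0
turn(tool) 0.0001 shift after turn [0.013  0.0006 0.0003] open 0.0006 t 28.7
```

```bash
python3 jog.py '0,0.008,0,0,0;0,0.005,0,0,0;0,0,0,0,0;0,-0.01,0,0,0;0,0,0,-0.05,0'; python3 jog.py '0,0,0,-0.05,0;0,0,0,-0.04,0;0.08,0.045,0,0,0;0.08,0.05,0,0,0;0.08,0.044,0,0,0'; python3 jog.py '0.08,0,0,0,0;0.08,0,0,0,0;0.08,0,0,0,0'; python3 st.py 78 149 57
python3 - <<'E'
from h import *;from cell import env
o=env.observe();f=env.grab_frame("wrist");c=cam(f,o);g=cv2.cvtColor(f["img"],6)
ps=[.56405,-.16488,.08276]
q=proj(c,place(ps,[[.048,.16,.068],[.108,.16,.068],[.078,.15,.068]]));print(q.round(0))
u=int(q[2,0]);print([(v,int(g[v,u-15]),int(g[v,u+15])) for v in range(int(q[2,1])-40,int(q[2,1])+10,4)]); r=int(q[2,1])+3;print([(x,int(g[r,x])) for x in range(u-60,u+60,4)])
E
```

```text
t: 29.32
tool_pos: [0.6377, -0.15, 0.1184]
tcp_rot: [-3.133, -0.004, 1.652]
contact_force: [0.4, 0.1, 0.1]
opening: 0.0003
gripper_force: 0.0
t: 29.95
tool_pos: [0.6293, -0.0108, 0.213]
tcp_rot: [3.141, 0.0, 1.652]
contact_force: [0.3, -0.3, 0.9]
opening: 0.0285
gripper_force: 0.0
t: 30.32
tool_pos: [0.6296, -0.013, 0.2127]
tcp_rot: [3.142, 0.0, 1.651]
contact_force: [-0.1, -0.5, -0.4]
opening: 0.0583
gripper_force: 0.0
turn(tool) -0.0025 shift after turn [3.000e-03 1.000e-04 1.557e-01] open 0.0583 t 30.325
[[289. 167.]
 [359. 167.]
 [324. 178.]]
[(138, 11, 10), (142, 16, 8), (146, 15, 13), (150, 13, 15), (154, 13, 12), (158, 11, 12), (162, 16, 15), (166, 197, 198), (170, 234, 234), (174, 235, 234), (178, 232, 234), (182, 231, 231), (186, 230, 231)]
[(263, 14), (267, 9), (271, 13), (275, 13), (279, 19), (283, 16), (287, 11), (291, 205), (295, 234), (299, 230), (303, 230), (307, 230), (311, 232), (315, 234), (319, 231), (323, 230), (327, 231), (331, 230), (335, 234), (339, 227), (343, 230), (347, 230), (351, 230), (355, 234), (359, 163), (363, 17), (367, 23), (371, 19), (375, 16), (379, 19)]
```

Tile3's end lies exactly where predicted: rows start at v≈166, columns 290–360. I'll open, lower and grip.

```bash
python3 jog.py '0.084,0.003,0,0,-0.002;0.084,0,0,0.03,0;0.084,0,0,0.05,0;0.084,0,0,0.04,0;0.084,0,0,0.025,0';python3 jog.py '0.084,0,0,0.008,0;0.084,0,0,0,0;0.084,0,0,0,0';  python3 st.py 78 149 56
```

```text
t: 31.0
tool_pos: [0.6279, -0.0085, 0.0652]
tcp_rot: [-3.139, -0.001, 1.654]
contact_force: [1.0, 0.1, -0.1]
opening: 0.0838
gripper_force: 0.0
t: 31.38
tool_pos: [0.6303, -0.0087, 0.0613]
tcp_rot: [3.139, 0.001, 1.655]
contact_force: [-0.4, 0.1, 0.0]
opening: 0.0844
gripper_force: 0.0
turn(tool) 0.0011 shift after turn [-0.0012 -0.0009  0.0053] open 0.0844 t 31.375
```

```bash
python3 jog.py '0.084,0,0,0.005,0;0.05,0,0,0,0;0.05,0,0,0,0;0.05,0,0,0,0;0.05,0,0,0,0' 45; python3 jog.py '0.05,0,0,0,0;0.05,0,0,0,0;0.05,0,0,-0.01,0;0.05,0,0,-0.01,0;0.05,0,0,-0.01,0'; python3 jog.py '0.05,0,0,-0.03,0;0.05,0,0,-0.03,0;0.05,0,0,-0.03,0;0.05,0,0,-0.03,0;0.05,0,0,0,0'; python3 rk.py 0 -60 184; python3 droop.py | sed -n 1,4p
python3 - <<'E'
from h import *;from cell import env
f=env.grab_frame("side");cv2.imwrite("pics/t1.png",f["img"])
E
```

```text
t: 32.0
tool_pos: [0.6293, -0.0084, 0.055]
tcp_rot: [3.141, 0.0, 1.655]
contact_force: [-0.3, 0.1, -0.0]
opening: 0.0588
gripper_force: 45.0
t: 32.62
tool_pos: [0.6292, -0.0084, 0.0856]
tcp_rot: [3.141, 0.0, 1.655]
contact_force: [1.1, 0.5, -0.8]
opening: 0.0589
gripper_force: 45.0
t: 33.25
tool_pos: [0.631, -0.0087, 0.2083]
tcp_rot: [3.135, 0.002, 1.655]
contact_force: [0.2, 0.4, -2.2]
opening: 0.0588
gripper_force: 45.0
turn(tool) 0.0726 shift after turn [ 0.204  -0.0324  0.0243] open 0.0588 t 33.25
-10 [[393.0, 173.0], [428.0, 160.0]]
0 [[393.0, 187.0], [427.0, 174.0]]
10 [[391.0, 199.0], [425.0, 186.0]]
20 [[387.0, 210.0], [420.0, 196.0]]
```

```bash
python3 jog.py '0.05,0.055,0,0,0.036;0.05,0.055,0,0,0.036;0.05,0.05,-0.015,0,0;0.05,0.044,-0.017,0.012,0;0.05,0,0,0.012,0'; python3 jog.py '0.05,0,0,0,0;0.05,0,0,0,0' 20 >/dev/null;python3 mo.py; python3 jog.py '0.05,0,0,0,0;0.05,0,0,0,0' 12 >/dev/null; python3 mo.py;python3 jog.py '0.05,0,0,0,0;0.05,0,0,0,0' 8 >/dev/null; python3 mo.py; python3 jog.py '0.05,0,0,0,0;0.05,0,0,0,0' 30;python3 mo.py; python3 rk.py 0 -60 184; python3 droop.py
python3 - <<'E'
from h import *;from cell import env
f=env.grab_frame("side");a=f["img"][120:230,240:390];cv2.imwrite("pics/s10.png",cv2.resize(a,None,fx=5,fy=5,interpolation=cv2.INTER_CUBIC))
E
```

```text
t: 33.92
tool_pos: [0.5862, 0.198, 0.1783]
tcp_rot: [-3.138, -0.0, 1.587]
contact_force: [-0.5, -0.9, -2.5]
opening: 0.0587
gripper_force: 45.0
moment [ 0.041  0.025 -0.002] F [ 0.1 -0.2 -1.7]
moment [-0.016  0.025 -0.017] F [ 1.3  0.2 -1.4]
moment [-0.013  0.089 -0.048] F [-0.   0.3 -2.3]
t: 34.92
tool_pos: [0.5888, 0.195, 0.1807]
tcp_rot: [-3.142, 0.0, 1.583]
contact_force: [0.3, -0.4, -1.6]
opening: 0.0596
gripper_force: 30.0
moment [-0.04   0.079 -0.015] F [ 0.3 -0.4 -1.6]
turn(tool) 0.0006 shift after turn [-0.0002  0.0074 -0.0033] open 0.0596 t 34.925
-10 [[295.0, 139.0], [327.0, 132.0]]
0 [[296.0, 151.0], [327.0, 143.0]]
10 [[296.0, 161.0], [327.0, 153.0]]
20 [[296.0, 170.0], [326.0, 162.0]]
30 [[294.0, 176.0], [324.0, 169.0]]
40 [[292.0, 181.0], [321.0, 174.0]]
50 [[290.0, 184.0], [318.0, 177.0]]
60 [[287.0, 185.0], [314.0, 178.0]]
70 [[283.0, 185.0], [310.0, 177.0]]
80 [[280.0, 182.0], [306.0, 175.0]]
90 [[276.0, 179.0], [302.0, 172.0]]
```

View pics/s10.png

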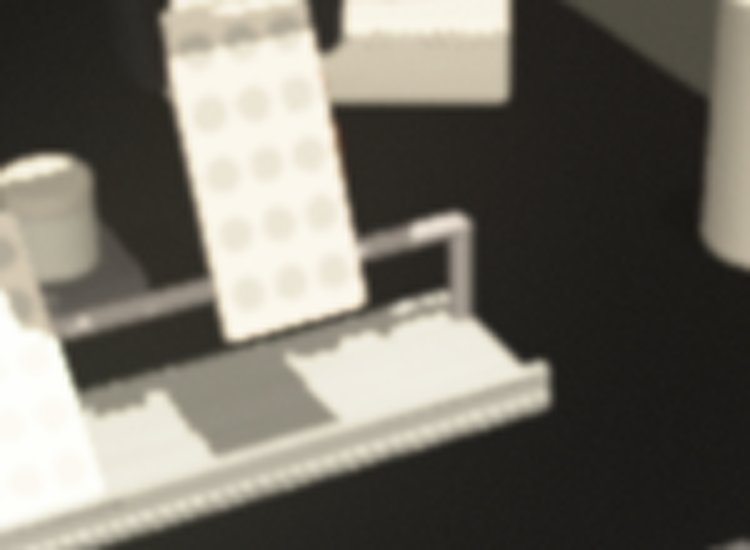

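Tile3 is at about 65°, its lower corners at full-image (285,188) and (313,181). Tile1 is leaning on the rack at left. I'll shift and lower it behind the lip.

```bash
python3 jog.py '0.05,0.0215,0.0075,0,0;0.05,0,0,0.03,0;0.05,0,0,0.03,0;0.05,0,0,0,0;0.05,0,0,0,0' 30; python3 rk.py 21.5 -60 109.5; python3 droop.py|sed -n 7,9p
python3 - <<'E'
from h import *;from cell import env
f=env.grab_frame("side");cv2.imwrite("pics/t2.png",f["img"]);g=cv2.cvtColor(f["img"],6)
for u in (292,298,304,310): print(u,g[180:240:2,u].tolist())
E
```

```text
t: 35.6
tool_pos: [0.5967, 0.2166, 0.1219]
tcp_rot: [3.14, -0.0, 1.583]
contact_force: [0.9, -0.1, -0.7]
opening: 0.0594
gripper_force: 30.0
turn(tool) 0.0004 shift after turn [-0.0002 -0.0008  0.0124] open 0.0594 t 35.6
50 [[291.0, 203.0], [317.0, 195.0]]
60 [[288.0, 204.0], [314.0, 196.0]]
70 [[285.0, 203.0], [310.0, 195.0]]
292 [248, 247, 244, 243, 246, 247, 247, 238, 231, 233, 243, 247, 223, 143, 188, 214, 181, 189, 206, 140, 54, 45, 43, 43, 42, 41, 41, 40, 40, 40]
298 [243, 233, 232, 240, 247, 246, 234, 230, 231, 243, 247, 229, 146, 174, 217, 184, 187, 204, 157, 65, 42, 43, 42, 41, 40, 40, 39, 40, 39, 38]
304 [230, 230, 235, 246, 247, 241, 236, 240, 246, 247, 233, 153, 163, 217, 184, 184, 206, 160, 62, 41, 40, 40, 40, 40, 38, 38, 38, 38, 38, 37]
310 [99, 128, 204, 225, 241, 244, 241, 245, 247, 242, 221, 171, 217, 187, 183, 207, 177, 75, 41, 38, 39, 38, 39, 38, 37, 37, 36, 37, 36, 36]
```

```bash
python3 jog.py '0.05,0,0,0.004,0;0.05,0,0,0.002,0;0.05,0,0,0,0'; python3 jog.py '0.05,0,0,0.003,0;0.05,0,0,0,0'
```

```text
t: 36.02
tool_pos: [0.596, 0.2165, 0.1148]
tcp_rot: [-3.142, -0.0, 1.583]
contact_force: [-1.1, -0.7, -1.2]
opening: 0.0595
gripper_force: 30.0
t: 36.28
tool_pos: [0.5958, 0.2165, 0.1114]
tcp_rot: [-3.141, 0.0, 1.583]
contact_force: [0.3, -0.7, -1.9]
opening: 0.0593
gripper_force: 30.0
```

```bash
python3 jog.py '0.05,0,0,0.002,0;0.05,0,0,0,0'; python3 jog.py '0.05,0,0,0.002,0;0.05,0,0,0,0'
```

```text
t: 36.52
tool_pos: [0.5962, 0.2171, 0.1106]
tcp_rot: [3.141, -0.001, 1.583]
contact_force: [-2.0, 2.1, 4.7]
opening: 0.0595
gripper_force: 30.0
t: 36.78
tool_pos: [0.5964, 0.218, 0.1101]
tcp_rot: [3.14, -0.002, 1.583]
contact_force: [-5.3, 4.3, 12.8]
opening: 0.0592
gripper_force: 30.0
```

```bash
python3 jog.py '0.05,0,0,0,0;0.05,0.002,0,0.004,0;0.05,0.002,0,0.004,0;0.05,0.003,0,0.003,0;0.05,0,0,0,0' 9; python3 rk.py 29 -60 99; python3 jog.py '0.05,0.005,0,0.004,0;0.05,0.005,0,0.004,0;0.05,0.004,0,0.003,0;0.05,0,0,0,0' 9;  python3 rk.py 47 -60 81.6
```

```text
t: 37.4
tool_pos: [0.5971, 0.2256, 0.0991]
tcp_rot: [3.138, -0.003, 1.583]
contact_force: [-2.7, 6.4, 11.5]
opening: 0.0597
gripper_force: 9.0
turn(tool) 0.0011 shift after turn [-0.0017 -0.0012  0.0001] open 0.0597 t 37.4
t: 37.9
tool_pos: [0.5969, 0.2393, 0.0873]
tcp_rot: [3.138, -0.002, 1.583]
contact_force: [-1.0, 4.9, 6.3]
opening: 0.06
gripper_force: 9.0
turn(tool) 0.0011 shift after turn [ 0.0027 -0.0013  0.0057] open 0.06 t 37.9
```

```bash
python3 jog.py '0.05,0.002,0,0.003,0;0.05,0.001,0,0.003,0;0.05,0,0,0.001,0;0.05,0,0,0,0' 9; python3 rk.py 47 -60 81.6;  python3 jog.py '0.064,0,0,0,0;0.068,0,0,0,0;0.07,0,0,0,0;0.07,0,0,0,0'; python3 jog.py '0.07,0.005,0,-0.02,0;0.07,0.01,0,-0.03,0;0.07,0,0,-0.05,0;0.07,0,0,-0.05,0;0.07,0,0,-0.05,0'; python3 jog.py '0.07,-0.05,-0.03,-0.02,0;0.07,-0.05,-0.03,0,0;0.07,-0.05,0,0,0;0.07,-0.04,0,0,0;0.07,0,0,0,0'
python3 - <<'E'
from h import *;from cell import env
a=env.grab_frame("side")["img"][120:240,170:370];a=cv2.resize(a,(800,480),interpolation=cv2.INTER_CUBIC)
import pickle
b=env.grab_frame("scene")["img"][160:260,300:480];b=cv2.resize(b,(800,444),interpolation=cv2.INTER_CUBIC)
o=env.observe();w=env.grab_frame("wrist")["img"][:250,100:540]
cv2.imwrite("pics/fin.png",cv2.resize(np.vstack([np.hstack([cv2.resize(a,(400,260)),cv2.resize(b,(400,260))]),cv2.resize(w,(590,335),interpolation=cv2.INTER_CUBIC).copy() if 0 else cv2.copyMakeBorder(cv2.resize(w,(590,335)),0,0,0,210,0)]),(800,595)))
c=pickle.load(open('cams.pkl','rb'))["side"];pr=[.53618,.19422,1.58227]
def tile(y):
    th=np.radians(42);P=np.array([-.042,.008]);e=P+.13*np.array([np.cos(th),np.sin(th)])
    return place(pr,[[P[0],y+s,P[1]] for s in(-.03,.03)]+[[e[0],y+s,e[1]] for s in(-.03,.03)])
for y in(60,-60): print(y,((proj(c,tile(y/1e3))-[170,120])*[2,260/120]).round(0).tolist())
E
```

```text
t: 38.4
tool_pos: [0.596, 0.2402, 0.0788]
tcp_rot: [3.141, 0.0, 1.583]
contact_force: [0.1, -1.1, 4.1]
opening: 0.0599
gripper_force: 9.0
turn(tool) 0.0003 shift after turn [ 0.0017 -0.0003 -0.0028] open 0.0599 t 38.4
t: 38.9
tool_pos: [0.5956, 0.2405, 0.0785]
tcp_rot: [-3.141, 0.0, 1.583]
contact_force: [0.3, -0.2, -0.3]
opening: 0.0701
gripper_force: 0.0
t: 39.52
tool_pos: [0.5955, 0.256, 0.2823]
tcp_rot: [3.14, -0.001, 1.583]
contact_force: [0.4, 0.2, -1.1]
opening: 0.0699
gripper_force: 0.0
t: 40.15
tool_pos: [0.5381, 0.0628, 0.3006]
tcp_rot: [3.139, 0.001, 1.579]
contact_force: [0.8, 0.0, -0.6]
opening: 0.0702
gripper_force: 0.0
60 [[184.0, 221.0], [128.0, 239.0], [145.0, 96.0], [89.0, 111.0]]
-60 [[290.0, 186.0], [238.0, 203.0], [249.0, 69.0], [199.0, 82.0]]
```

View pics/fin.png

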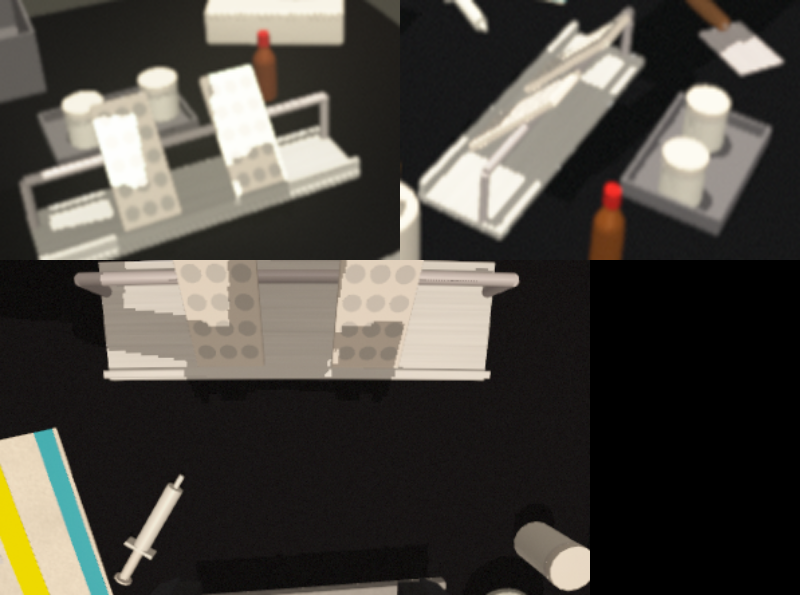

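The final view shows both tiles leaning on the rail, symmetric and square, with their lower edges behind the lip (inset: (125,230)–(181,212) and (240,196)–(288,180)). Both pots stand upright in the tray and the arm is clear.

```bash
python3 jog.py '0.07,0,0,0,0;0.07,0,0,0,0;0.07,0,0,0,0;0.07,0,0,0,0'; python3 -c "
from cell import env
print(env.close_job())"
```

```text
t: 40.8
tool_pos: [0.5378, 0.0651, 0.2987]
tcp_rot: [-3.141, -0.0, 1.583]
contact_force: [-0.0, 0.2, -0.7]
opening: 0.0699
gripper_force: 0.0
the job is handed in; nothing more can be done
None
```

Job handed in at 40.8 s (no verdict came back): both pots are in the tray, and both tiles present (tile1 and tile3; the middle lane was empty) lean square on the rack behind the lip; the beaker, dropper and tall pot were not touched.

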